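# Fetch the round kahk stamp from the push-to-open box

### The job

Press the front of the wooden lid of the storage box down until its touch latch clicks, then catch the lid as it springs up and ease it open with the hand on it until it stands upright and stays open; do not let it fly open. Take the round-headed kahk stamp out of the box and set it upright, head down and flat on the steel tray's floor in the free space beside the spoon rest, letting go only once it stands there. Leave the square-headed stamp in the box and do not disturb the spoon rest, the sugar shaker or the jar.

Things in the scene. Friction and masses are not known exactly. Their poses are not given: they have to be found in the camera images.
- box: Grey plastic storage box, open-topped under its lid, fixed to the tiles, 180 (x) x 230 (y) x 88 mm high, walls and floor 4 mm. Origin: centre of its underside. Its x axis points from the front (latch side, nearer the robot) to the back (hinge side); z up. It stands either left or right, the tray on the other side.
- lid (a joint): Angle of the box's wooden lid (rad): 0 shut and latched, grows as the front edge rises, 1.57 upright, far stop 1.75. Pressed down it clicks at about -0.035 (pad sinks 5 to 6 mm; hard stop at -0.052, 8 mm) and needs about 3 N at the pad; let up before that it latches again. After the click it springs up as soon as the finger lifts.
- lid_edge (a point): Middle of the lid's free front edge, at its underside. The clicked lid pushes up with about 2 N at the pad, less as it rises, nothing at 1.6 rad, and flies open in under half a second unless a finger stays on its upper face and gives way slowly along the arc about the hinge. From 1.3 rad up it is weak enough to be let go, and then stays open by itself.
- lid_press (a point): Top centre of the raised round steel thumb pad (36 mm across, 2 mm high) on the lid's upper face, at mid-width, 155 mm from the hinge line, 31 mm from the front edge, 13 mm above the lid's underside. Moves with the lid; x axis from front edge to hinge, z out of the upper face (up when shut, away from the robot when upright).
- lid_hinge (a point): Middle of the lid's hinge line, at the level of the lid's underside, 90 mm behind the box's origin and 99 mm above the tiles; the line runs along the box's y. The lid is a panel 186 mm from hinge to front edge, 236 mm wide, 11 mm thick, 0.25 kg.
- stamp_centre (a point): Centre (37 mm above its underside) of the round kahk stamp, plain wood, 0.11 kg, upright on its round head (62 mm across, 19 mm high); above a thin neck a round handle 26 mm across, from 29 to 74 mm above the underside. z up along the handle. It stands in the left or right half of the box, about 52 mm from its middle, hidden till the lid is open.
- square_stamp_centre (a point): Centre of the other stamp, in the other half of the box: same wood, height and handle, but a square head 56 x 56 mm. It stays where it is.
- tray: Steel tray with raised rims, fixed to the tiles, 170 (x) x 270 (y) mm outside, rims 22 mm high, walls and floor 4 mm thick; inside 162 x 262 mm. Origin: centre of its underside; z up, y along its length. A low steel loop sticks out 15 mm at each end.
- spoon_rest: White ceramic spoon rest lying somewhere along the tray's length, near its middle line: a round dish 86 mm across, 16 mm high, with a short lug 22 mm wide reaching 70 mm from the dish's centre along its own -x. Origin: centre of the dish's underside. The stamp goes on whichever side of it along the tray has more room. 0.25 kg.
- shaker: Steel sugar shaker with a press button, 64 mm across, 132 mm high, standing on the tiles behind or beside the work. Origin: centre of its underside. Not to be disturbed.
- jar: White ceramic jar with a wooden lid, 80 mm across, 112 mm high, standing on the tiles behind or beside the work. Origin: centre of its underside. Not to be disturbed.

How it is judged:
By the outcome, as a careful person would: the job done as asked, in the order asked, and still so for the second after the job is handed in, with the robot touching nothing.
It also fails if it takes over 72 s, if anything falls off the work surface, if the arm or the gripper's body presses on something with over 40 N, if the wrist force passes 120 N, or if a joint passes its speed limit or range.

### The arm

A 6-joint arm with a two-finger parallel gripper is mounted at the origin on the work surface. World frame = base frame: x ahead of the robot, y to its left, z up, the work surface at z = 0. Lengths are in m, angles in rad, forces in N, time in s.
With the tool pointing down it reaches from about 0.325 to 0.775 m from the base axis. Payload 9.3 kg.
Tool frame: the origin (TCP) lies where the fingers leave the gripper's body, on its centre line; the fingertips stand 73 mm ahead of it and the grasp point (between the pads) lies 54 mm ahead of it (r.grip_depth is the distance from the TCP to the grasp point, in m); z points along the fingers, y is the direction in which the jaws open and shut (so a half turn about z gives the same grasp; the last joint's range is limited). The gripper opens to 85 mm and grips with 20 to 120 N. Pads are 22 mm wide; open, the fingers measure 114 mm over their backs; the gripper's body (76 mm by 85 mm) begins 54 mm behind the grasp point. The pads swing forward as they close: fully open they stand 13 mm farther back than shut.
Start: joints at [-0.153, 0.259, 0.021, 1.334, 0, 1.418], TCP at [0.55, -0, 0.304] pointing down, gripper open.
Joint ranges: [-3.04, 3.04], [-0.91, 1.82], [-1.04, 1.36], [-1.92, 1.95], [-1.52, 1.45], [-3.14, 3.14]. Speed limits (rad/s): [2.22, 2.22, 2.79, 3.14, 3.14, 3.14].

### API

Orientations are given as a unit quaternion [w, x, y, z].
In Python, from bench import r gives the robot as it stands.
- The arm moves only by the shell command python3 -m pendant 'ROWS' [FORCE]. ROWS is JSON, a list that holds one entry, the list of rows, each a list of 7 numbers: the turn, a rotation vector about the tool's x, y, z in rad, then the shift along the tool's x, y, z in m, then the finger opening in m, from 0 to 0.0854. In form: [[[wx, wy, wz, x, y, z, claw], ...]]. A call has exactly 8 rows; each row is the pose to reach, as a shift and turn from the pose measured when the call began, along the tool's axes at that moment; what a row does not reach only later rows make up. A row lasts 1/8 s, in which the tool goes at most 62.5 mm and 10.7 degrees, less where a joint would pass 70% of its speed; a pose out of reach is approached as far as the arm can. A call with a gripper value outside its range is refused whole. The fingers move at their own pace and stop on an object; FORCE is the grip in N (left out, the last holds). Time passes only in rows, so rows that repeat a pose let the fingers close, or fill a call up. It gives the time, the measured TCP pose, the force and the opening at its end, in the units of the state.
- r.read_state(): the state, without advancing time (a new reading comes with each control period).
- r.camera(name): name is "scene" or "side" or "wrist"; returns a dict with "img" (420x560x3 uint8, red, green, blue), "z_map" (420x560 float32, m along the optical axis (not along the pixel's ray), 0 where there is no reading), "fx", "fy", "cx", "cy" (pixels), "R" (3x3) and "t" (3): a world point X has camera coordinates R X + t. Camera axes: x right, y down, z forward; pixel columns grow to the right and rows downward; lengths in m; the calibration is good to about 2 mm. A picture is of the moment at which its call begins.
- r.close_job(): hands the job in, once; it reports no verdict.
Trained networks look in the newest picture that a camera, given by its name, has taken for a name from the list of things; names that differ only in an ending like _2 or _b are one class to them, and where a whole thing is asked for, a point or a joint stands for the part that bears it (a point fixed in the world has none). Each returns a list of dicts, best first, with "conf" (0 to 1); they miss things now and then, are a little off and sometimes report something else, mostly with a low value. They report only what shows in the picture. A call takes as long as a camera call.
- r.silhouettes(name, camera): "pixels" (420x560 bool, what is visible of it) and "bbox" ([left, top, right, bottom] in pixels, round what is visible of it).
The state is a dict: "time": time; "joints": joint angles; "joint_velocities": joint speeds; "joint_torque": joint torques, N m; "ee_pos": TCP position; "ee_rot": TCP orientation; "ft_force": force on the tool from outside, world axes, zero at the start; "torque": the same for the moment, N m; "width": finger opening in m.
Only numpy, scipy, OpenCV 4.12 (cv2) and the standard library are available. Lean on these libraries where they do the work, as an engineer would, in place of code of your own. Each camera call takes 0.05 s, during which the arm holds its last target.

## Working session

There is one attempt and no reset: what is moved stays moved. The work goes in short steps, Python scripts to look and compute and a shell command to move; the robot and the scene stay as the last step left them, time stands still between calls to the robot, and variables do not carry over. Pictures are saved under pics/ and viewed, and the job is handed in when it is done.

```bash
mkdir -p pics; ls; python3 - <<'E'
from bench import r
import cv2,json
s=r.read_state()
for k,v in s.items(): print(k,v)
for c in ["scene","side"]:
    d=r.camera(c)
    cv2.imwrite(f"pics/{c}0.png",d["img"][:,:,::-1])
    print(c,d["fx"],d["cx"],d["cy"],d["R"],d["t"])
E
```

```text
pics
time 0.0
joints [-1.52609470e-01  2.59229883e-01  2.07869138e-02  1.33371095e+00
  1.25000865e-05  1.41818015e+00]
joint_velocities [-4.59430504e-04 -1.07434275e-03  5.76847184e-04  2.37411552e-04
 -1.91763283e-05  1.44142392e-03]
joint_torque [-2.65873996e-04 -5.55637658e+01  3.44536042e+01  1.31759423e-02
 -2.94380488e-04  4.47349430e-05]
ee_pos [5.49828476e-01 1.92908654e-05 3.03255526e-01]
ee_rot [-5.51067181e-04  7.07104250e-01  7.07108986e-01 -3.96396161e-04]
ft_force [-1.12983363 -0.11958452 -0.16619924]
torque [-0.01803953 -0.04053342  0.01473104]
width 0.08551709501125107
scene 540.9066164795966 278.50811520431995 215.38442170595607 [[-0.61745061  0.78638096 -0.01896653]
 [ 0.48046846  0.35794376 -0.8006412 ]
 [-0.62282004 -0.50346921 -0.59884384]] [ 0.29364062 -0.24177914  1.6334282 ]
side 453.2564041084601 285.06113660027495 205.61152823468808 [[-0.82535622 -0.5645088   0.01081283]
 [-0.36220917  0.51469324 -0.77710707]
 [ 0.43311848 -0.64530666 -0.62927553]] [0.54190185 0.26477918 0.81292184]
```

View pics/scene0.png

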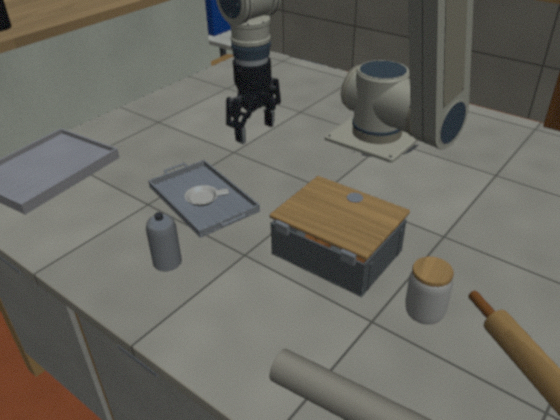

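View pics/side0.png

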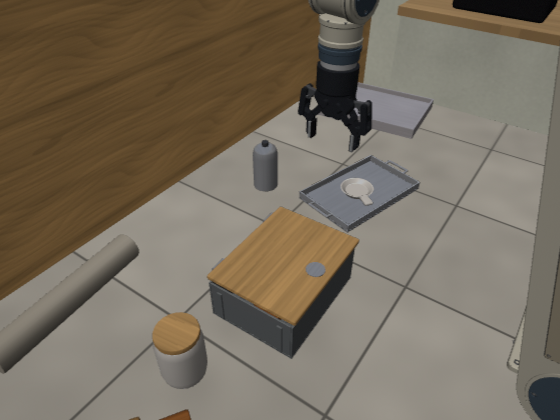

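The box (with lid and pad) is at about (340,230) in the scene view, the tray at (205,195), the shaker at (163,240) and the jar at (430,290). Next I measure them.

```bash
cat > h.py <<'E'
from bench import r
import numpy as np, cv2
from scipy.spatial.transform import Rotation as Ro
def cloud(d):
    z=d["z_map"]; v,u=np.mgrid[:420,:560]
    P=np.stack([(u-d["cx"])/d["fx"]*z,(v-d["cy"])/d["fy"]*z,z],-1)
    W=(P-d["t"])@d["R"]   # R^T (P-t)
    W[z<=0]=np.nan
    return W
def tcp():
    s=r.read_state(); q=np.array(s["ee_rot"]); 
    return np.array(s["ee_pos"]),Ro.from_quat(q[[1,2,3,0]]),s
def rectxy(p):
    return cv2.minAreaRect(p[:,:2].astype(np.float32)*1000)
E
python3 - <<'E'
from h import *
p,R,s=tcp(); print("tool axes\n",R.as_matrix().round(3))
for c in ["scene","side"]:
    d=r.camera(c); W=cloud(d)
    for n in ["box","lid","lid_press","tray","spoon_rest","shaker","jar"]:
        L=r.silhouettes(n,c)
        for o in L[:2]:
            m=o["pixels"]; q=W[m]; q=q[~np.isnan(q[:,0])]
            if len(q)<5: print(c,n,o["conf"],"few");continue
            lo,md,hi=np.percentile(q,[3,50,97],axis=0)
            print(c,n,round(o["conf"],2),o["bbox"],len(q),lo.round(3),md.round(3),hi.round(3),[np.round(x,1) for x in rectxy(q)])
E
```

```text
tool axes
 [[ 0.     1.    -0.001]
 [ 1.    -0.     0.   ]
 [ 0.    -0.001 -1.   ]]
scene box 0.86 [266.8, 176.2, 411.0, 296.9] 11001 [0.437 0.093 0.004] [0.569 0.226 0.108] [0.616 0.318 0.113] [array([451. , 152.7]), array([346.8, 332.8]), np.float64(1.2)]
scene lid 0.89 [269.2, 177.9, 408.1, 259.7] 6153 [0.436 0.095 0.106] [0.532 0.213 0.11 ] [0.612 0.316 0.113] [array([448.4, 201.8]), array([335.7, 235.3]), np.float64(0.9)]
scene lid 0.23 [303.6, 234.6, 330.3, 248.1] 88 [0.53  0.132 0.015] [0.538 0.162 0.023] [0.569 0.186 0.051] [array([570.3, 184. ]), array([116.,  51.]), np.float64(36.6)]
scene lid_press 0.89 [267.5, 173.6, 411.3, 261.0] 6218 [0.436 0.093 0.106] [0.532 0.213 0.11 ] [0.612 0.316 0.113] [array([472. , 172.2]), array([338. , 301.7]), np.float64(13.1)]
scene lid_press 0.18 [307.4, 234.8, 329.2, 243.6] 66 [0.534 0.131 0.02 ] [0.539 0.154 0.023] [0.611 0.188 0.09 ] [array([573.9, 162.2]), array([83.6, 55.1]), np.float64(7.9)]
scene tray 0.64 [147.3, 160.5, 258.7, 237.4] 4292 [ 0.455 -0.33   0.001] [ 0.554 -0.178  0.005] [ 0.658 -0.043  0.023] [array([ 548.2, -205.9]),
[... 1151 characters left out ...]
.4, 231.3] 4540 [ 0.451 -0.329  0.001] [ 0.547 -0.177  0.006] [ 0.653 -0.044  0.024] [array([ 559.6, -201.5]), array([329.9, 197.2]), np.float64(74.5)]
side spoon_rest 0.81 [340.8, 173.0, 373.7, 205.5] 644 [ 0.511 -0.225  0.005] [ 0.558 -0.187  0.013] [ 0.598 -0.143  0.022] [array([ 562. , -185.6]), array([ 85.8, 133.5]), np.float64(23.4)]
side shaker 0.73 [249.7, 140.7, 281.3, 190.0] 1059 [ 0.741 -0.087  0.009] [ 0.757 -0.058  0.077] [ 0.788 -0.047  0.126] [array([ 776.2, -124.3]), array([ 61.2, 158. ]), np.float64(7.5)]
side jar 0.66 [151.9, 310.8, 206.3, 388.7] 3391 [0.528 0.403 0.007] [0.549 0.446 0.096] [0.597 0.473 0.114] [array([604.4, 408.5]), array([ 92.5, 172. ]), np.float64(51.4)]
```

```bash
python3 - <<'E'
from h import *
for c in ["scene","side"]:
    d=r.camera(c); W=cloud(d)
    hsv=cv2.cvtColor(d["img"],cv2.COLOR_RGB2HSV)
    L=r.silhouettes("lid",c)[0]["pixels"]
    m=L&(W[...,2]>.1)&(W[...,2]<.12)
    m=cv2.erode(cv2.morphologyEx(m.astype(np.uint8),cv2.MORPH_OPEN,np.ones((3,3))),np.ones((1,1)))>0
    print(c,"lid",rectxy(W[m]))
    pad=m&(hsv[...,1]<70)
    n,lab,st,ce=cv2.connectedComponentsWithStats(pad.astype(np.uint8))
    for i in range(1,n):
        if st[i,4]>25:
            q=W[lab==i]; print(" pad cand",ce[i],st[i,4],q.mean(0).round(4),np.ptp(q,axis=0).round(3))
    W0=W
    # tray rim
    x,y,z=W[...,0],W[...,1],W[...,2]
    rim=(z>.017)&(z<.027)&(x>.42)&(x<.69)&(y<-.02)&(y>-.36)
    sp=r.silhouettes("spoon_rest",c)[0]["pixels"]
    sp2=cv2.dilate(sp.astype(np.uint8),np.ones((5,5)))>0
    rim&=~sp2
    rim=cv2.morphologyEx(rim.astype(np.uint8),cv2.MORPH_OPEN,np.ones((2,2)))>0
    print(" tray",rectxy(W[rim]),rim.sum())
    q=W[sp&(z>.009)&(z<.03)]
    H=cv2.convexHull(q[:,:2].astype(np.float32)*1000)
    print(" spoon z",np.percentile(q[:,2],[5,50,95]).round(4))
    # top-view map
    im=np.zeros((400,300,3),np.uint8)
    for (X,Y,Z),cc in zip(W.reshape(-1,3),d["img"].reshape(-1,3)):
        if .4<X<.7 and -.38<Y<.02 and Z<.03: im[int((.02-Y)*1000)%400,int((X-.4)*1000)%300]=cc[::-1]
    im=cv2.dilate(im,np.ones((3,3)))
    cv2.imwrite(f"pics/top_{c}.png",im)
E
python3 -c "
import cv2,numpy as np
cv2.imwrite('pics/top.png',np.hstack([cv2.imread('pics/top_scene.png'),cv2.imread('pics/top_side.png')]))"
```

```text
scene lid ((521.8465576171875, 201.262451171875), (189.9664764404297, 237.8646240234375), 1.1877470016479492)
 pad cand [354.49640288 196.99280576] 139 [0.4583 0.1999 0.1126] [0.04  0.039 0.008]
 tray ((550.2952880859375, -199.49740600585938), (336.595458984375, 173.0410919189453), 74.97193908691406) 705
 spoon z [0.0095 0.0142 0.0214]
side lid ((518.3427124023438, 198.9502410888672), (186.34219360351562, 239.26112365722656), 1.2913106679916382)
 pad cand [315.06437768 268.97854077] 233 [0.4571 0.1987 0.1135] [0.035 0.034 0.005]
 tray ((545.9212646484375, -199.23509216308594), (331.7225646972656, 168.45372009277344), 74.47152709960938) 796
 spoon z [0.0098 0.0147 0.0218]
```

View pics/top.png

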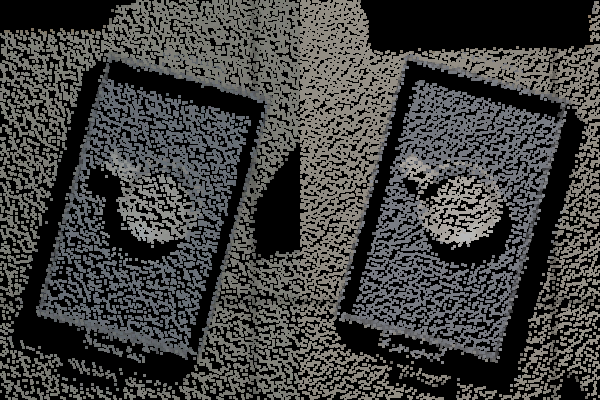

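```bash
python3 - <<'E'
from h import *
from scipy.optimize import least_squares
a=np.deg2rad(74.7); v=np.array([np.cos(a),np.sin(a)]); n=np.array([v[1],-v[0]])
for c in ["scene","side"]:
    d=r.camera(c); W=cloud(d)
    x,y,z=W[...,0],W[...,1],W[...,2]
    sp=r.silhouettes("spoon_rest",c)[0]["pixels"]
    q=W[sp&(z>.0175)&(z<.026)]
    c0=np.array([.555,-.19])
    q=q[np.hypot(*(q[:,:2]-c0).T)>.03]
    f=lambda p:np.hypot(q[:,0]-p[0],q[:,1]-p[1])-.0415
    s=least_squares(f,c0,loss="soft_l1",f_scale=.002)
    print(c,"dish",s.x.round(4),len(q),np.abs(s.fun).mean())
    # tray: rim pts, project on v,n
    rim=(z>.018)&(z<.027)&(x>.42)&(x<.69)&(y<-.02)&(y>-.36)&~(cv2.dilate(sp.astype(np.uint8),np.ones((7,7)))>0)
    P=W[rim][:,:2]-[.552,-.19]
    s_=P@v; t_=P@n
    for nm,k in (("along",s_),("across",t_)):
        h,e=np.histogram(k,bins=np.arange(-.18,.18,.004)); print(nm,[(round(b*1000),int(hh)) for b,hh in zip(e,h) if hh>8])
    w=np.array([.25,.97])
E
```

```text
scene dish [ 0.558  -0.1787] 113 0.005028209555603717
along [(-148, 24), (-144, 21), (-136, 10), (-132, 42), (-128, 59), (-124, 13), (132, 28), (136, 95), (140, 26), (148, 13), (152, 33), (156, 22)]
across [(-88, 15), (-84, 102), (-80, 34), (-32, 17), (-28, 17), (-24, 15), (-20, 13), (-16, 12), (-12, 14), (-8, 14), (-4, 11), (0, 14), (4, 14), (8, 10), (12, 16), (16, 11), (20, 11), (24, 11), (28, 21), (32, 15), (80, 65), (84, 88)]
side dish [ 0.5555 -0.1804] 215 0.005697654300550136
along [(-152, 19), (-148, 24), (-144, 9), (-136, 34), (-132, 78), (-128, 18), (-8, 10), (128, 10), (132, 90), (136, 45), (148, 19), (152, 32)]
across [(-88, 123), (-84, 71), (-76, 9), (-68, 9), (-36, 15), (-32, 22), (-28, 13), (-24, 11), (-20, 11), (-16, 16), (-12, 12), (-8, 13), (-4, 11), (0, 13), (4, 14), (8, 11), (12, 17), (16, 9), (20, 15), (24, 22), (28, 12), (52, 9), (76, 45), (80, 120), (84, 10)]
```

```bash
python3 -m pendant '[[[0,0,0,0.04,-0.02,0.01,0],[0,0,0,0.08,-0.04,0.025,0],[0,0,0,0.12,-0.06,0.04,0],[0,0,0,0.16,-0.08,0.055,0],[0,0,0,0.199,-0.093,0.07,0],[0,0,0,0.199,-0.093,0.085,0],[0,0,0,0.199,-0.093,0.085,0],[0,0,0,0.199,-0.093,0.085,0]]]' 40
python3 - <<'E'
from h import *
d=r.camera("wrist"); cv2.imwrite("pics/w1.png",d["img"][:,:,::-1]); W=cloud(d)
d2=r.camera("side"); cv2.imwrite("pics/s1.png",d2["img"][:,:,::-1])
p,R,s=tcp(); print(p,R.as_matrix().round(3),s["ft_force"],s["width"])
for c,dd in (("wrist",d),("side",d2)):
    P=dd["R"]@(p+R.apply([0,0,.073]))+dd["t"]; print(c,dd["fx"]*P[0]/P[2]+dd["cx"],dd["fy"]*P[1]/P[2]+dd["cy"])
E
python3 -c "
import cv2,numpy as np
cv2.imwrite('pics/c1.png',cv2.resize(np.hstack([cv2.imread('pics/w1.png'),cv2.imread('pics/s1.png')]),(800,300)))"
```

```text
time: 2.4
ee_pos: [0.4576, 0.1983, 0.2193]
ee_rot: [0.0, 0.708, 0.707, 0.0]
ft_force: [-1.0, -0.2, 0.2]
width: -0.0002
[0.45766679 0.19829444 0.21943218] [[ 0.001  1.     0.001]
 [ 1.    -0.001  0.   ]
 [ 0.     0.001 -1.   ]] [ 0.12672741  0.1810473  -0.19594486] 0.00028885750777825635
wrist 283.84804134015945 280.6683356679471
side 315.85719024341284 255.608131547962
```

View pics/c1.png

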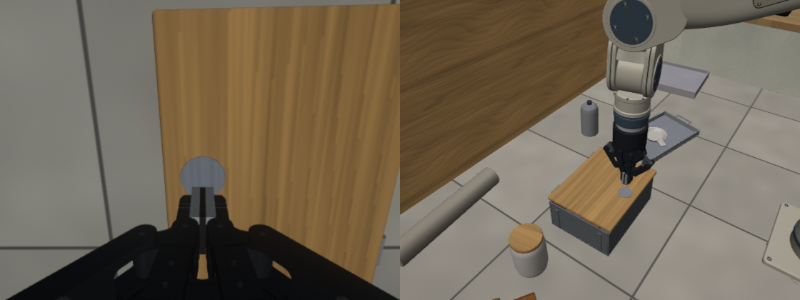

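The wrist view shows the closed tips over the steel pad (full-resolution about (404,380)), so I descend.

```bash
python3 -m pendant '[[[0,0,0,0,0,0.012,0],[0,0,0,0,0,0.024,0],[0,0,0,0,0,0.029,0],[0,0,0,0,0,0.032,0],[0,0,0,0,0,0.034,0],[0,0,0,0,0,0.036,0],[0,0,0,0,0,0.036,0],[0,0,0,0,0,0.036,0]]]'
```

```text
time: 3.5
ee_pos: [0.4577, 0.1983, 0.1836]
ee_rot: [0.0, 0.708, 0.707, 0.0]
ft_force: [-1.2, 0.6, 2.2]
width: -0.0002
```

```bash
python3 -m pendant '[[[0,0,0,0,0,0.001,0],[0,0,0,0,0,0.002,0],[0,0,0,0,0,0.003,0],[0,0,0,0,0,0.004,0],[0,0,0,0,0,0.004,0],[0,0,0,0,0,0.004,0],[0,0,0,0,0,0.004,0],[0,0,0,0,0,0.004,0]]]'
```

```text
time: 4.5
ee_pos: [0.4576, 0.1984, 0.1796]
ee_rot: [0.0, 0.708, 0.707, 0.0]
ft_force: [-1.8, -0.7, 2.5]
width: -0.0001
```

```bash
python3 -m pendant '[[[0,0,0,0,0,0.0005,0],[0,0,0,0,0,0.001,0],[0,0,0,0,0,0.0015,0],[0,0,0,0,0,0.002,0],[0,0,0,0,0,0.002,0],[0,0,0,0,0,0.002,0],[0,0,0,0,0,0.002,0],[0,0,0,0,0,0.002,0]]]'; python3 - <<'E'
from h import *
d=r.camera("side"); W=cloud(d)
m=r.silhouettes("lid","side")[0]["pixels"]; q=W[m&(W[...,2]>.09)&(W[...,2]<.13)]
A=np.c_[q[:,:2],np.ones(len(q))]; c=np.linalg.lstsq(A,q[:,2],rcond=None)[0]; print("slope x",c)
E
```

```text
time: 5.5
ee_pos: [0.4576, 0.1984, 0.1776]
ee_rot: [0.0, 0.708, 0.707, 0.0]
ft_force: [-1.8, 0.3, 2.0]
width: 0.0004
slope x [ 0.04767207 -0.00236164  0.08207773]
```

```bash
python3 - <<'E'
import numpy as np
rho,t=.1624,.013
C=lambda a:np.array([.612-rho*np.cos(a)+t*np.sin(a),.099+rho*np.sin(a)+t*np.cos(a)])
for a0,a1 in ((-.045,.195),(.195,.435),(.435,.675),(.675,.915),(.915,1.155),(1.155,1.395),(1.395,1.52)):
    print(a0,a1,(C(a0)+[.008,.073]).round(4))
    print([tuple(np.round(((C(a)-C(a0))*[1,-1]),4)) for a in np.linspace(a0,a1,9)[1:]])
E
```

```text
-0.045 0.195 [0.4572 0.1777]
[(np.float64(0.0002), np.float64(-0.0049)), (np.float64(0.0006), np.float64(-0.0098)), (np.float64(0.0012), np.float64(-0.0146)), (np.float64(0.0019), np.float64(-0.0195)), (np.float64(0.0027), np.float64(-0.0243)), (np.float64(0.0036), np.float64(-0.0291)), (np.float64(0.0048), np.float64(-0.0338)), (np.float64(0.006), np.float64(-0.0385))]
0.195 0.435 [0.4632 0.2162]
[(np.float64(0.0014), np.float64(-0.0047)), (np.float64(0.0029), np.float64(-0.0093)), (np.float64(0.0046), np.float64(-0.0139)), (np.float64(0.0064), np.float64(-0.0185)), (np.float64(0.0084), np.float64(-0.0229)), (np.float64(0.0105), np.float64(-0.0274)), (np.float64(0.0127), np.float64(-0.0317)), (np.float64(0.015), np.float64(-0.036))]
0.435 0.675 [0.4782 0.2522]
[(np.float64(0.0025), np.float64(-0.0042)), (np.float64(0.0051), np.float64(-0.0084)), (np.float64(0.0078), np.float64(-0.0124)), (np.float64(0.0106), np.float64(-0.0164)), (np.float64(0.0136), np.float64(-0.0203)), (np.float64(0.0167), np.float64(-0.0241)), (np.float64(0.0198), np.float64(-0.0278)), (np.float64(0.0231), np.fl
[... 802 characters left out ...]
0046), np.float64(-0.0015)), (np.float64(0.0093), np.float64(-0.0029)), (np.float64(0.014), np.float64(-0.0042)), (np.float64(0.0188), np.float64(-0.0053)), (np.float64(0.0236), np.float64(-0.0063)), (np.float64(0.0284), np.float64(-0.0071)), (np.float64(0.0332), np.float64(-0.0078)), (np.float64(0.0381), np.float64(-0.0084))]
1.395 1.52 [0.6044 0.3342]
[(np.float64(0.0025), np.float64(-0.0002)), (np.float64(0.0051), np.float64(-0.0004)), (np.float64(0.0076), np.float64(-0.0006)), (np.float64(0.0102), np.float64(-0.0007)), (np.float64(0.0127), np.float64(-0.0007)), (np.float64(0.0152), np.float64(-0.0007)), (np.float64(0.0178), np.float64(-0.0007)), (np.float64(0.0203), np.float64(-0.0007))]
```

```bash
python3 -m pendant '[[[0,0,0,0,0.0002,-0.005,0],[0,0,0,0,0.0006,-0.010,0],[0,0,0,0,0.001,-0.0145,0],[0,0,0,0,0.002,-0.0195,0],[0,0,0,0,0.003,-0.0245,0],[0,0,0,0,0.0035,-0.029,0],[0,0,0,0,0.005,-0.034,0],[0,0,0,0,0.006,-0.0385,0]]]'; python3 - <<'E'
from h import *
d=r.camera("side"); W=cloud(d); cv2.imwrite("pics/s2.png",d["img"][:,:,::-1])
m=r.silhouettes("lid","side")[0]["pixels"]; q=W[m&(W[...,2]>.09)&(W[...,2]<.16)]
A=np.c_[q[:,:2],np.ones(len(q))]; c=np.linalg.lstsq(A,q[:,2],rcond=None)[0]; print("slope x",c)
E
```

```text
time: 6.6
ee_pos: [0.4639, 0.1984, 0.2165]
ee_rot: [0.0, 0.708, 0.707, 0.001]
ft_force: [1.5, 0.4, 1.4]
width: -0.0001
slope x [-0.19969336 -0.00747979  0.23487049]
```

View pics/s2.png

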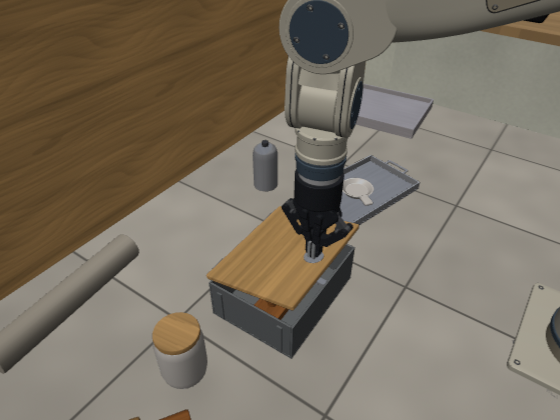

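The lid clicked and follows the finger (angle about 0.2 rad, as planned), with the tip on the pad at about (313,255). I continue along the arc.

```bash
python3 -m pendant '[[[0,0,0,0,0.0015,-0.0045,0],[0,0,0,0,0.003,-0.009,0],[0,0,0,0,0.0045,-0.014,0],[0,0,0,0,0.0065,-0.0185,0],[0,0,0,0,0.0085,-0.023,0],[0,0,0,0,0.0105,-0.0275,0],[0,0,0,0,0.0125,-0.0315,0],[0,0,0,0,0.015,-0.036,0]]]'; python3 -m pendant '[[[0,0,0,0,0.0025,-0.004,0],[0,0,0,0,0.005,-0.0085,0],[0,0,0,0,0.008,-0.0125,0],[0,0,0,0,0.0105,-0.0165,0],[0,0,0,0,0.0135,-0.0205,0],[0,0,0,0,0.0165,-0.024,0],[0,0,0,0,0.02,-0.028,0],[0,0,0,0,0.023,-0.0315,0]]]';  python3 - <<'E'
from h import *
d=r.camera("side"); W=cloud(d); cv2.imwrite("pics/s3.png",d["img"][:,:,::-1])
m=r.silhouettes("lid","side")[0]["pixels"]; q=W[m&(W[...,2]>.09)&(W[...,2]<.3)]
print(len(q)); q=q-np.median(q,0); print(np.linalg.svd(q,full_matrices=False)[2][2])
E
```

```text
time: 7.7
ee_pos: [0.479, 0.1983, 0.2528]
ee_rot: [0.001, 0.708, 0.707, 0.001]
ft_force: [0.8, -0.4, 0.2]
width: 0.0001
time: 8.7
ee_pos: [0.5022, 0.1983, 0.2846]
ee_rot: [0.001, 0.708, 0.707, 0.001]
ft_force: [0.9, 0.1, -0.1]
width: -0.0002
3798
[0.62097795 0.01367936 0.78370866]
```

View pics/s3.png

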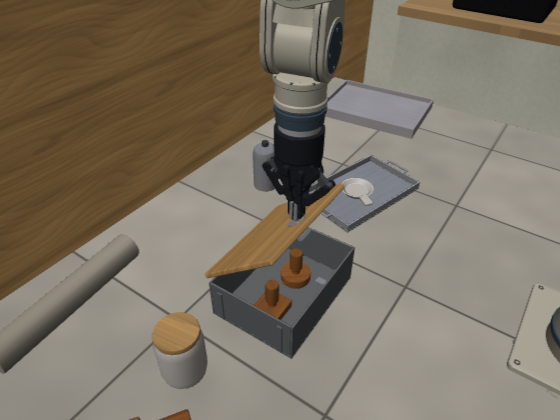

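The lid is at about 0.67 rad, on plan. Inside, the round stamp shows at (295,270) and the square one at (272,300).

```bash
python3 -m pendant '[[[0,0,0,0,0.0035,-0.0035,0],[0,0,0,0,0.007,-0.007,0],[0,0,0,0,0.0105,-0.01,0],[0,0,0,0,0.014,-0.0135,0],[0,0,0,0,0.018,-0.0165,0],[0,0,0,0,0.022,-0.0195,0],[0,0,0,0,0.026,-0.0225,0],[0,0,0,0,0.030,-0.025,0]]]'; python3 -m pendant '[[[0,0,0,0,0.004,-0.0025,0],[0,0,0,0,0.0085,-0.005,0],[0,0,0,0,0.0125,-0.0075,0],[0,0,0,0,0.017,-0.0095,0],[0,0,0,0,0.0215,-0.0115,0],[0,0,0,0,0.026,-0.0135,0],[0,0,0,0,0.0305,-0.0155,0],[0,0,0,0,0.035,-0.017,0]]]';  python3 - <<'E'
from h import *
d=r.camera("side"); W=cloud(d); cv2.imwrite("pics/s4.png",d["img"][:,:,::-1])
m=r.silhouettes("lid","side")[0]["pixels"]; q=W[m&(W[...,2]>.09)&(W[...,2]<.3)]
print(len(q)); q=q-np.median(q,0); print(np.linalg.svd(q,full_matrices=False)[2][2])
E
```

```text
time: 9.8
ee_pos: [0.5326, 0.1982, 0.31]
ee_rot: [0.001, 0.708, 0.707, 0.001]
ft_force: [0.6, 0.6, -0.1]
width: 0.0001
time: 10.8
ee_pos: [0.5679, 0.1981, 0.3272]
ee_rot: [0.001, 0.708, 0.707, 0.001]
ft_force: [0.4, -0.3, 0.6]
width: -0.0001
3148
[0.92121039 0.00831096 0.38897603]
```

View pics/s4.png

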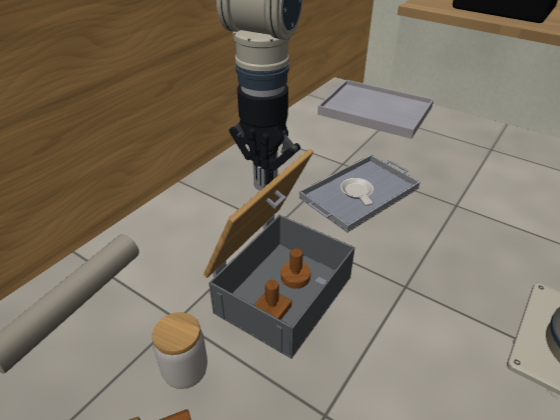

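The lid is at about 1.17 rad and still follows the finger.

```bash
python3 -m pendant '[[[0,0,0,0,0.0045,-0.0015,0],[0,0,0,0,0.0095,-0.003,0],[0,0,0,0,0.014,-0.004,0],[0,0,0,0,0.019,-0.0055,0],[0,0,0,0,0.0235,-0.0065,0],[0,0,0,0,0.0285,-0.007,0],[0,0,0,0,0.033,-0.008,0],[0,0,0,0,0.038,-0.0085,0]]]'; python3 -m pendant '[[[0,0,0,0,0.0025,0,0],[0,0,0,0,0.005,0,0],[0,0,0,0,0.0075,-0.0005,0],[0,0,0,0,0.010,-0.0005,0],[0,0,0,0,0.0125,-0.0005,0],[0,0,0,0,0.015,-0.0005,0],[0,0,0,0,0.018,-0.0005,0],[0,0,0,0,0.020,-0.0005,0]]]';  python3 - <<'E'
from h import *
d=r.camera("side"); W=cloud(d); cv2.imwrite("pics/s5.png",d["img"][:,:,::-1])
m=r.silhouettes("lid","side")[0]["pixels"]; q=W[m&(W[...,2]>.09)&(W[...,2]<.3)]
print(len(q)); q=q-np.median(q,0); print(np.linalg.svd(q,full_matrices=False)[2][2])
E
```

```text
time: 11.9
ee_pos: [0.6063, 0.198, 0.3357]
ee_rot: [0.001, 0.708, 0.707, 0.001]
ft_force: [0.4, -0.1, -0.2]
width: -0.0002
time: 12.9
ee_pos: [0.6265, 0.198, 0.3362]
ee_rot: [0.001, 0.708, 0.706, 0.001]
ft_force: [0.7, -0.2, -0.0]
width: 0.0
6753
[-0.99784657 -0.01767428 -0.06316519]
```

View pics/s5.png

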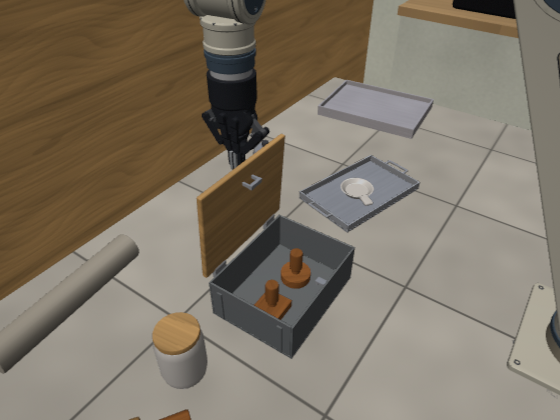

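```bash
python3 -m pendant '[[[0,0,0,0,0.003,0,0],[0,0,0,0,0.006,0,0],[0,0,0,0,0.010,0,0],[0,0,0,0,0.015,0,0],[0,0,0,0,0.022,0,0],[0,0,0,0,0.03,0,0],[0,0,0,0,0.03,-0.02,0],[0,0,0,0,0.03,-0.04,0]]]'; python3 - <<'E'
from h import *
d=r.camera("side"); W=cloud(d); cv2.imwrite("pics/s6.png",d["img"][:,:,::-1])
m=r.silhouettes("lid","side")[0]["pixels"]; q=W[m&(W[...,2]>.09)&(W[...,2]<.3)]
print(len(q)); q=q-np.median(q,0); print(np.linalg.svd(q,full_matrices=False)[2][2])
x,y,z=W[...,0],W[...,1],W[...,2]
for n in ["stamp_centre","square_stamp_centre"]:
    for o in r.silhouettes(n,"side")[:3]:
        m=o["pixels"]; q=W[m]; 
        print(n,round(o["conf"],2),np.round(o["bbox"]),np.nanmedian(q,0).round(3))
        t=q[(q[:,2]>.074)&(q[:,2]<.083)]
        if len(t): print("  top",t.mean(0).round(4),np.ptp(t,axis=0).round(3),len(t), rectxy(t)[0])
E
```

```text
time: 14.0
ee_pos: [0.6569, 0.1978, 0.3763]
ee_rot: [0.0, 0.708, 0.706, 0.001]
ft_force: [0.9, -0.1, 0.1]
width: 0.0003
8285
[-0.98961363 -0.01813836  0.14260389]
stamp_centre 0.79 [282. 251. 311. 289.] [0.52  0.161 0.024]
  top [0.5252 0.1539 0.078 ] [0.023 0.025 0.008] 98 (524.478515625, 152.62501525878906)
stamp_centre 0.37 [343. 177. 374. 207.] [ 0.557 -0.186  0.014]
square_stamp_centre 0.7 [253. 284. 290. 316.] [0.511 0.253 0.025]
  top [0.5163 0.2488 0.0782] [0.024 0.024 0.007] 120 (517.09765625, 247.65484619140625)
```

View pics/s6.png

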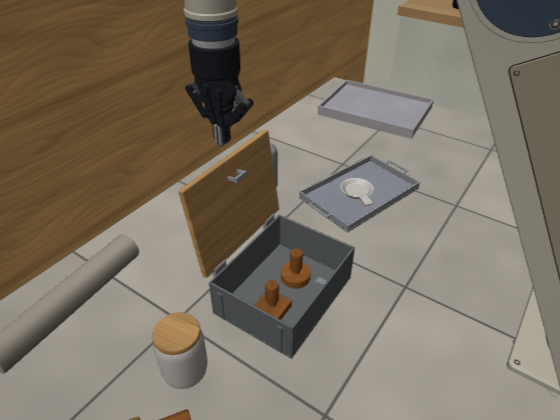

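The lid now leans slightly back against its stop side (about 1.71 rad) and stays open with the hand clear. The round stamp's top is at (0.524, 0.153), at a height of 0.078 m, which fits 4+74 mm. I move above it.

```bash
python3 -m pendant '[[[0,0,0,0,0,-0.045,0],[0,0,0,-0.01,-0.03,-0.055,0],[0,0,0,-0.025,-0.075,-0.055,0.05],[0,0,0,-0.045,-0.12,-0.035,0.05],[0,0,0,-0.045,-0.133,0.01,0.05],[0,0,0,-0.045,-0.133,0.055,0.05],[0,0,0,-0.045,-0.133,0.086,0.05],[0,0,0,-0.045,-0.133,0.086,0.05]]]'; python3 - <<'E'
from h import *
p,R,s=tcp(); print(p,R.as_matrix().round(3),s["width"])
for c in ["wrist","side","scene"]:
    d=r.camera(c); W=cloud(d); cv2.imwrite(f"pics/{c}7.png",d["img"][:,:,::-1])
    for n in ["stamp_centre","square_stamp_centre","spoon_rest","lid"]:
      for o in r.silhouettes(n,c)[:2]:
        q=W[o["pixels"]]; t=q[(q[:,2]>.072)&(q[:,2]<.084)]
        print(c,n,round(o["conf"],2),np.round(o["bbox"]),len(t), (t.mean(0).round(4),np.array(rectxy(t)[0]).round(1),np.ptp(t,axis=0).round(3)) if len(t)>9 else "")
E
```

```text
time: 15.2
ee_pos: [0.5227, 0.153, 0.2868]
ee_rot: [-0.001, 0.708, 0.706, -0.001]
ft_force: [0.9, 0.0, 0.1]
width: 0.0498
[0.52270988 0.15297148 0.28676461] [[ 0.002  1.    -0.003]
 [ 1.    -0.002 -0.   ]
 [-0.    -0.003 -1.   ]] 0.049794028961071275
wrist stamp_centre 0.97 [257. 152. 316. 218.] 684 (array([0.5275, 0.1545, 0.0765]), array([527.4, 153.7]), array([0.025, 0.025, 0.007]))
wrist square_stamp_centre 0.72 [250.  46. 312. 114.] 928 (array([0.519 , 0.2481, 0.0765]), array([519.1, 248.2]), array([0.025, 0.025, 0.007]))
wrist square_stamp_centre 0.57 [399.   0. 560. 405.] 0 
wrist lid 0.88 [394.   0. 560. 404.] 0 
side stamp_centre 0.85 [281. 252. 312. 288.] 90 (array([0.5241, 0.1557, 0.0777]), array([524.7, 154.3]), array([0.02 , 0.023, 0.009]))
side square_stamp_centre 0.73 [254. 282. 291. 319.] 129 (array([0.5164, 0.2494, 0.0777]), array([517.3, 248.8]), array([0.023, 0.025, 0.008]))
side spoon_rest 0.66 [342. 178. 374. 209.] 0 
side lid 0.88 [178. 131. 283. 280.] 0 
scene stamp_centre 0.41 [253. 150. 364. 264.] 1 
scene square_stamp_centre 0.54 [366. 248. 373. 258.] 0 
scene spoon_rest 0.8 [184. 184. 230. 206.] 0 
scene spoon_rest 0.7 [149. 157. 261. 239.] 0 
scene lid 0.84 [252. 148. 366. 263.] 0
```

View pics/wrist7.png

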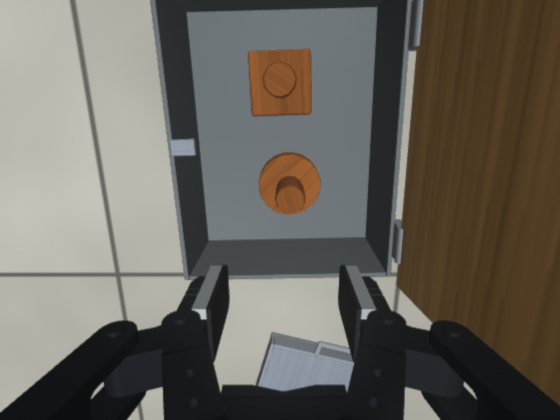

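View pics/side7.png

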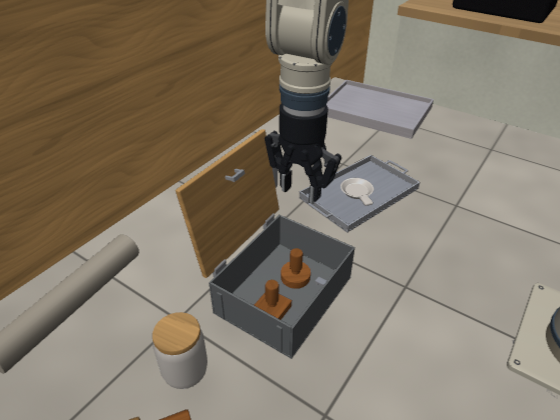

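The wrist view shows the round stamp at (290,190), the square one at (280,80), and the lid open at right. I descend over the handle.

```bash
python3 -m pendant '[[[0,0,0,0.001,0.004,0.03,0.05],[0,0,0,0.001,0.004,0.07,0.05],[0,0,0,0.001,0.004,0.11,0.05],[0,0,0,0.001,0.004,0.14,0.05],[0,0,0,0.001,0.004,0.155,0.05],[0,0,0,0.001,0.004,0.165,0.05],[0,0,0,0.001,0.004,0.172,0.05],[0,0,0,0.001,0.004,0.172,0.05]]]'; python3 - <<'E'
from h import *
for c in ["wrist","side"]:
    d=r.camera(c); cv2.imwrite(f"pics/{c}8.png",d["img"][:,:,::-1])
E
python3 -c "
import cv2,numpy as np
cv2.imwrite('pics/c8.png',cv2.resize(np.hstack([cv2.imread('pics/wrist8.png'),cv2.imread('pics/side8.png')]),(800,300)))"
```

```text
time: 16.95
ee_pos: [0.5285, 0.1542, 0.1176]
ee_rot: [0.001, 0.708, 0.706, 0.001]
ft_force: [0.2, 0.2, -0.4]
width: 0.05
```

View pics/c8.png

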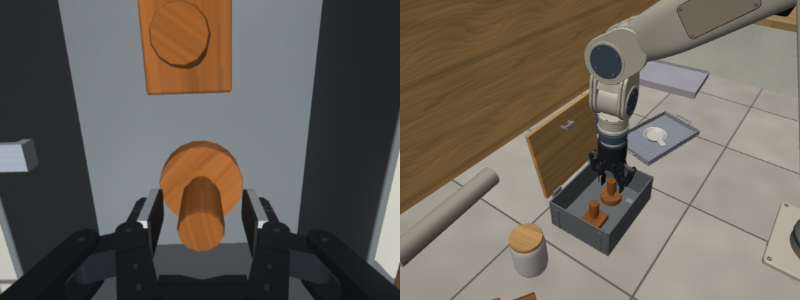

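The handle (200,215) sits midway between the pads. I go down 4 mm more and close.

```bash
python3 -m pendant '[[[0,0,0,0,-0.001,0.004,0.05],[0,0,0,0,-0.001,0.004,0.04],[0,0,0,0,-0.001,0.004,0.03],[0,0,0,0,-0.001,0.004,0.022],[0,0,0,0,-0.001,0.004,0.018],[0,0,0,0,-0.001,0.004,0.018],[0,0,0,0,-0.001,0.004,0.018],[0,0,0,0,-0.001,0.004,0.018]]]' 40
python3 -m pendant '[[[0,0,0,0,0,-0.01,0.018],[0,0,0,0,0,-0.03,0.018],[0,0,0,0,0,-0.055,0.018],[0,0,0,0,0,-0.085,0.018],[0,0,0,0,0,-0.115,0.018],[0,0,0,0,0,-0.145,0.018],[0,0,0,0,0,-0.165,0.018],[0,0,0,0,0,-0.165,0.018]]]'
python3 - <<'E'
from h import *
for c in ["wrist","side"]:
    d=r.camera(c); cv2.imwrite(f"pics/{c}9.png",d["img"][:,:,::-1])
E
python3 -c "
import cv2,numpy as np
cv2.imwrite('pics/c9.png',cv2.resize(np.hstack([cv2.imread('pics/wrist9.png'),cv2.imread('pics/side9.png')]),(800,300)))"
```

```text
time: 18.05
ee_pos: [0.5278, 0.1543, 0.1142]
ee_rot: [0.001, 0.708, 0.706, 0.002]
ft_force: [-1.2, -0.1, 5.6]
width: 0.0252
time: 19.05
ee_pos: [0.5275, 0.1543, 0.2807]
ee_rot: [0.002, 0.708, 0.706, 0.003]
ft_force: [-0.8, -0.2, -2.2]
width: 0.0248
```

View pics/c9.png

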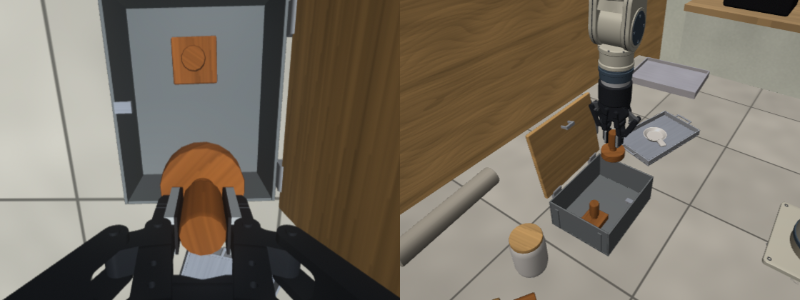

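Stamp held (opening 25 mm), square stamp still in the box. Next I locate the spoon rest more precisely by fitting its outline to the silhouettes.

```bash
cat > fit.py <<'E'
from h import *
from scipy.optimize import minimize
def outline():
    t=np.linspace(0,2*np.pi,60); c=np.c_[.043*np.cos(t),.043*np.sin(t)]
    return c,np.array([[-.02,-.011],[-.07,-.011],[-.07,.011],[-.02,.011]])
def mask(d,p,z0,z1):
    im=np.zeros((420,560),np.uint8); c,s=np.cos(p[2]),np.sin(p[2]); M=np.array([[c,-s],[s,c]])
    C,L=outline()
    for poly,zt in ((C,z1),(L,z1-.004)):
        q=poly@M.T+p[:2]; P=np.r_[np.c_[q,np.full(len(q),z0)],np.c_[q,np.full(len(q),zt)]]
        X=P@d["R"].T+d["t"]; uv=np.c_[d["fx"]*X[:,0]/X[:,2]+d["cx"],d["fy"]*X[:,1]/X[:,2]+d["cy"]]
        h=cv2.convexHull((uv*16).astype(np.int32)); cv2.fillConvexPoly(im,h,1,shift=4)
    return im>0
def fit(cams):
    D=[]
    for c in cams:
        d=r.camera(c); D.append((c,d,max(r.silhouettes("spoon_rest",c)[:1],key=lambda o:o["conf"])["pixels"]))
    def run(D):
        def f(p): return sum(1-(mask(d,p,.004,.02)&m).sum()/(mask(d,p,.004,.02)|m).sum() for _,d,m in D)
        best=min((minimize(f,[.557,-.184,a],method="Nelder-Mead",options=dict(initial_simplex=[[.557,-.184,a],[.567,-.184,a],[.557,-.174,a],[.557,-.184,a+.3]])) for a in (-1.2,-.9,-.5,0)),key=lambda s:s.fun)
        return best
    for k in [[x] for x in D]+([D] if len(D)>1 else []):
        b=run(k); print([x[0] for x in k],b.x.round(4),b.fun/len(k))
E
python3 - <<'E'
from fit import *
fit(["scene","side"])
E
```

```text
['scene'] [ 0.5501 -0.195  -0.6138] 0.3248175182481752
['side'] [ 0.557 -0.184 -1.2  ] 1.0
['scene', 'side'] [ 0.5501 -0.195  -0.6138] 0.6624087591240876
```

```bash
python3 - <<'E'
from fit import *
out=[]
for c,b in (("scene",(130,140,280,250)),("side",(290,140,440,250))):
    d=r.camera(c); im=d["img"][:,:,::-1].copy()
    L=r.silhouettes("spoon_rest",c); print(c,[(round(o["conf"],2),np.round(o["bbox"]),o["pixels"].sum()) for o in L])
    out.append(cv2.resize(im[b[1]:b[3],b[0]:b[2]],(400,293),interpolation=cv2.INTER_CUBIC))
cv2.imwrite("pics/sp.png",np.hstack(out))
E
```

```text
scene [(0.67, array([181., 185., 229., 208.]), np.int64(621))]
side [(0.64, array([343., 178., 373., 208.]), np.int64(607))]
```

View pics/sp.png

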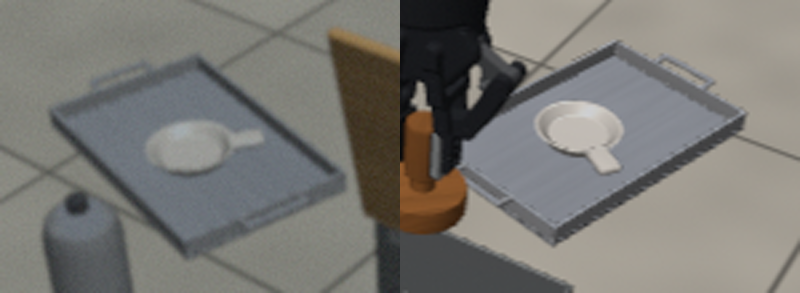

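```bash
python3 - <<'E'
from fit import *
fit(["scene","side"])
# colour-based: white/ceramic blob
for c,b in (("scene",(150,170,245,225)),("side",(330,165,400,215))):
    d=r.camera(c); W=cloud(d); hsv=cv2.cvtColor(d["img"],cv2.COLOR_RGB2HSV)
    m=np.zeros((420,560),bool); m[b[1]:b[3],b[0]:b[2]]=True
    p=d["img"].astype(int); w=m&((p[...,2]-p[...,0])<8)&(W[...,2]>.0)&(W[...,2]<.035)&(p.min(-1)>110)
    def f(q): a=mask(d,q,.004,.02); return 1-(a&w).sum()/(a|w).sum()
    for a in (-1.,-.6):
        s=minimize(f,[.555,-.186,a],method="Nelder-Mead",options=dict(initial_simplex=[[.55,-.19,a],[.567,-.184,a],[.557,-.174,a],[.557,-.184,a+.3]])); print(c,w.sum(),s.x.round(4),s.fun)
E
```

```text
['scene'] [ 0.5477 -0.1914 -0.6306] 0.2940461725394897
['side'] [ 0.5629 -0.1957 -0.6702] 0.19925280199252804
['scene', 'side'] [ 0.5583 -0.1881 -0.6559] 0.25989533582798036
scene 1005 [ 0.5473 -0.1965 -0.7689] 0.5380914194065758
scene 1005 [ 0.5527 -0.192  -0.6796] 0.5403032721468476
side 871 [ 0.5651 -0.1938 -0.6875] 0.3984674329501916
side 871 [ 0.5628 -0.1904 -0.6233] 0.4049195837275308
```

```bash
python3 -m pendant '[[[0,0,0,-0.04,0,0,0.018],[0,0,0,-0.09,0,0,0.018],[0,0,0,-0.145,0,0,0.018],[0,0,0,-0.2,0,0,0.018],[0,0,0,-0.255,0,0,0.018],[0,0,0,-0.31,0,0,0.018],[0,0,0,-0.365,0,0,0.018],[0,0,0,-0.415,0,0,0.018]]]'
python3 - <<'E'
from h import *
print(tcp()[0])
d=r.camera("wrist"); cv2.imwrite("pics/w10.png",d["img"][:,:,::-1]); W=cloud(d)
np.savez("w10.npz",**{k:np.asarray(v) for k,v in d.items()})
L=r.silhouettes("spoon_rest","wrist"); print([(round(o["conf"],2),np.round(o["bbox"])) for o in L])
E
```

```text
time: 20.85
ee_pos: [0.5261, -0.2628, 0.279]
ee_rot: [0.001, 0.708, 0.706, 0.002]
ft_force: [1.4, 0.2, -0.9]
width: 0.0254
[ 0.52610574 -0.26280638  0.27902401]
[(0.77, array([248.,  41., 367., 148.]))]
```

View pics/w10.png

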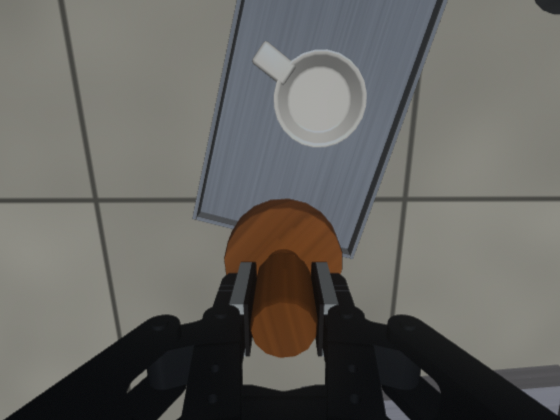

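```bash
python3 - <<'E'
import numpy as np
d=np.load("w10.npz")
def bp(u,v,z):
    ray=d["R"].T@np.array([(u-d["cx"])/d["fx"],(v-d["cy"])/d["fy"],1]); o=-d["R"].T@d["t"]
    return (o+ray*(z-o[2])/ray[2])[:2]
c=bp(320.5,98,.02); 
print("dish",c,"diam",np.linalg.norm(bp(274,98,.02)-bp(367,98,.02)),np.linalg.norm(bp(320,49,.02)-bp(320,147,.02)))
A=bp(195,217,.022);B=bp(353,257,.022); print("corners",A,B,np.linalg.norm(A-B))
n=(B-A)/np.linalg.norm(B-A); v=np.array([-n[1],n[0]])
print("yaw",np.degrees(np.arctan2(v[1],v[0])),"dish from end along",(c-A)@v,"across",(c-A)@n)
L=bp(241,0,.022);R=bp(445,0,.022);print("side lines dirs",np.degrees(np.arctan2(*(L-A)[::-1])),np.degrees(np.arctan2(*(R-B)[::-1])))
E
```

```text
dish [ 0.56062213 -0.18064605] diam 0.08402181962710784 0.08417396218733728
corners [ 0.43886624 -0.29287478] [ 0.59889978 -0.33702281] 0.16601139366861947
yaw 74.57755773687211 dish from end along 0.14056651819124838 across 0.0875262153022616
side lines dirs 74.30395726966876 74.99522164794729
```

The dish is 144 mm from the tray's -y end (of 270), with its lug toward +y, so the -y end has more room (about 97 mm against 79 mm). I place the stamp at (0.531, -0.265).

```bash
python3 -m pendant '[[[0,0,0,-0.002,0.005,0.02,0.018],[0,0,0,-0.002,0.005,0.05,0.018],[0,0,0,-0.002,0.005,0.08,0.018],[0,0,0,-0.002,0.005,0.11,0.018],[0,0,0,-0.002,0.005,0.13,0.018],[0,0,0,-0.002,0.005,0.145,0.018],[0,0,0,-0.002,0.005,0.15,0.018],[0,0,0,-0.002,0.005,0.15,0.018]]]'
python3 - <<'E'
from h import *
p,R,s=tcp(); print(p,R.as_matrix().round(4))
for c in ["wrist","side"]:
    d=r.camera(c); cv2.imwrite(f"pics/{c}11.png",d["img"][:,:,::-1])
E
python3 -c "
import cv2,numpy as np
cv2.imwrite('pics/c11.png',np.hstack([cv2.resize(cv2.imread('pics/wrist11.png'),(400,300)),cv2.resize(cv2.imread('pics/side11.png')[100:250,280:480],(400,300))]))"
```

```text
time: 21.95
ee_pos: [0.5318, -0.2674, 0.1285]
ee_rot: [0.001, 0.709, 0.705, 0.001]
ft_force: [0.3, -0.2, -0.8]
width: 0.0248
[ 0.53176317 -0.26737081  0.12845336] [[ 6.0e-03  1.0e+00  3.6e-03]
 [ 1.0e+00 -6.0e-03 -5.0e-04]
 [-4.0e-04  3.6e-03 -1.0e+00]]
```

View pics/c11.png

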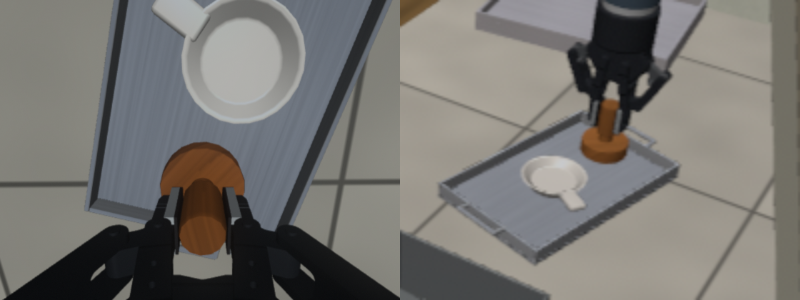

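The head is over the free floor with gaps on all sides. I lower it slowly.

```bash
python3 -m pendant '[[[0,0,0,0,0,0.003,0.018],[0,0,0,0,0,0.006,0.018],[0,0,0,0,0,0.009,0.018],[0,0,0,0,0,0.011,0.018],[0,0,0,0,0,0.0125,0.018],[0,0,0,0,0,0.0135,0.018],[0,0,0,0,0,0.0135,0.018],[0,0,0,0,0,0.0135,0.018]]]'
python3 - <<'E'
from h import *
d=r.camera("side"); cv2.imwrite("pics/s12.png",cv2.resize(d["img"][100:250,280:480,::-1],(800,600)))
E
```

```text
time: 23.05
ee_pos: [0.532, -0.2676, 0.1155]
ee_rot: [0.002, 0.709, 0.705, 0.001]
ft_force: [-0.0, -0.2, -2.1]
width: 0.0249
```

View pics/s12.png

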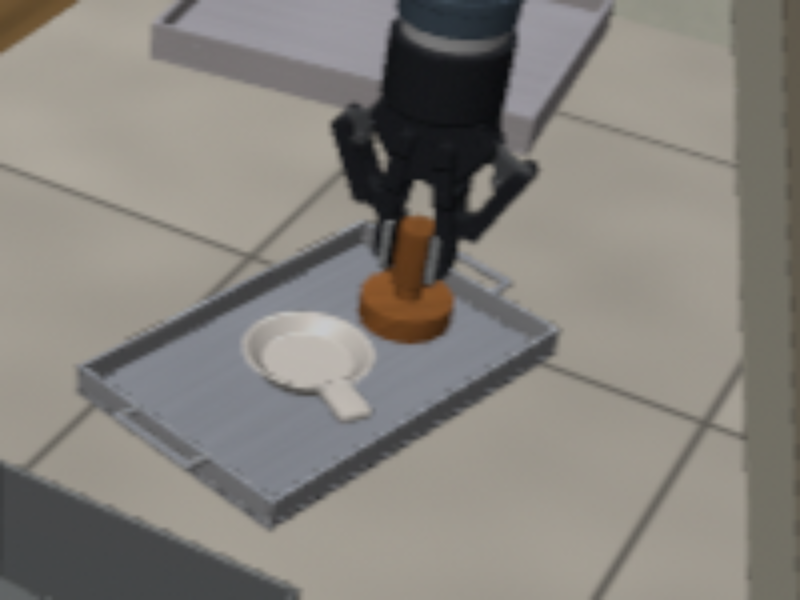

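Not yet touching (weight still reads on the wrist); a little further.

```bash
python3 -m pendant '[[[0,0,0,0,0,0.0004,0.018],[0,0,0,0,0,0.0008,0.018],[0,0,0,0,0,0.0012,0.018],[0,0,0,0,0,0.0015,0.018],[0,0,0,0,0,0.0015,0.018],[0,0,0,0,0,0.0015,0.018],[0,0,0,0,0,0.0015,0.018],[0,0,0,0,0,0.0015,0.018]]]'
```

```text
time: 24.1
ee_pos: [0.5321, -0.2677, 0.1142]
ee_rot: [0.002, 0.709, 0.705, 0.001]
ft_force: [-0.9, -0.2, 3.4]
width: 0.0251
```

It bears on the floor (+3.4 N). I release, then rise straight up.

```bash
python3 -m pendant '[[[0,0,0,0,0,0,0.026],[0,0,0,0,0,0,0.03],[0,0,0,0,0,0,0.036],[0,0,0,0,0,0,0.042],[0,0,0,0,0,0,0.048],[0,0,0,0,0,0,0.05],[0,0,0,0,0,0,0.05],[0,0,0,0,0,0,0.05]]]'
python3 - <<'E'
from h import *
d=r.camera("side"); cv2.imwrite("pics/s13.png",cv2.resize(d["img"][100:250,280:480,::-1],(400,300)))
d=r.camera("wrist"); cv2.imwrite("pics/w13.png",cv2.resize(d["img"][...,::-1],(400,300)))
cv2.imwrite("pics/c13.png",np.hstack([cv2.imread("pics/w13.png"),cv2.imread("pics/s13.png")]))
E
```

```text
time: 25.1
ee_pos: [0.5321, -0.2677, 0.1142]
ee_rot: [0.002, 0.709, 0.705, 0.001]
ft_force: [-0.0, 0.1, 0.1]
width: 0.05
```

View pics/c13.png

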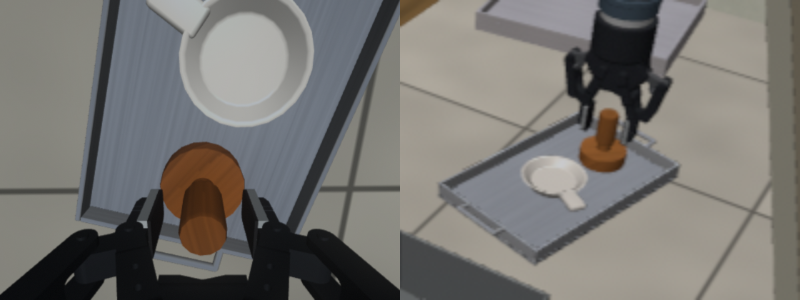

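The stamp stands free between the open pads, clear of the dish and the rims. I withdraw upward.

```bash
python3 -m pendant '[[[0,0,0,0,0,-0.01,0.05],[0,0,0,0,0,-0.025,0.05],[0,0,0,0,0,-0.045,0.05],[0,0,0,0,0,-0.07,0.05],[0,0,0,0,0,-0.1,0.05],[0,0,0,0,0,-0.13,0.05],[0,0,0,0,0,-0.16,0.05],[0,0,0,0,0,-0.16,0.05]]]'
python3 - <<'E'
from h import *
for c in ["wrist","side","scene"]:
    d=r.camera(c); W=cloud(d); cv2.imwrite(f"pics/{c}14.png",d["img"][...,::-1])
    for n in ["stamp_centre","square_stamp_centre","spoon_rest","lid","shaker","jar"]:
      for o in r.silhouettes(n,c)[:1]:
        q=W[o["pixels"]]; q=q[~np.isnan(q[:,0])]
        print(c,n,round(o["conf"],2),np.round(o["bbox"]),np.median(q,0).round(3),np.percentile(q[:,2],98).round(3))
cv2.imwrite("pics/c14.png",cv2.resize(np.hstack([cv2.imread("pics/side14.png"),cv2.imread("pics/scene14.png")]),(800,300)))
E
```

```text
time: 26.2
ee_pos: [0.5319, -0.2678, 0.2778]
ee_rot: [0.005, 0.709, 0.705, 0.002]
ft_force: [-0.3, 1.7, -0.2]
width: 0.0498
wrist stamp_centre 0.71 [248. 152. 310. 215.] [ 0.532 -0.261  0.022] 0.078
wrist square_stamp_centre 0.47 [247. 154. 311. 215.] [ 0.532 -0.261  0.022] 0.078
wrist spoon_rest 0.82 [243.  33. 359. 138.] [ 0.557 -0.176  0.012] 0.02
wrist lid 0.47 [243.  33. 358. 141.] [ 0.557 -0.176  0.012] 0.02
wrist shaker 0.68 [186.   0. 437. 256.] [ 0.556 -0.206  0.003] 0.022
wrist jar 0.19 [538.   0. 560.   3.] [ 0.767 -0.109  0.006] 0.014
side square_stamp_centre 0.63 [256. 279. 292. 316.] [0.511 0.253 0.025] 0.08
side spoon_rest 0.92 [342. 175. 373. 207.] [ 0.558 -0.186  0.015] 0.023
side lid 0.95 [177. 131. 281. 278.] [0.63  0.221 0.204] 0.282
side shaker 0.79 [266. 144. 283. 182.] [ 0.743 -0.079  0.097] 0.237
side jar 0.92 [151. 312. 211. 386.] [0.549 0.447 0.097] 0.115
scene stamp_centre 0.94 [175. 156. 197. 190.] [ 0.541 -0.259  0.024] 0.079
scene square_stamp_centre 0.69 [250. 148. 370. 263.] [0.643 0.217 0.203] 0.281
scene spoon_rest 0.75 [184. 185. 229. 206.] [ 0.551 -0.182  0.013] 0.022
scene lid 0.65 [251. 152. 366. 261.] [0.643 0.218 0.204] 0.281
scene shaker 0.94 [146. 209. 182. 272.] [ 0.789 -0.057  0.077] 0.13
scene jar 0.89 [406. 252. 452. 323.] [0.595 0.444 0.087] 0.114
```

View pics/c14.png

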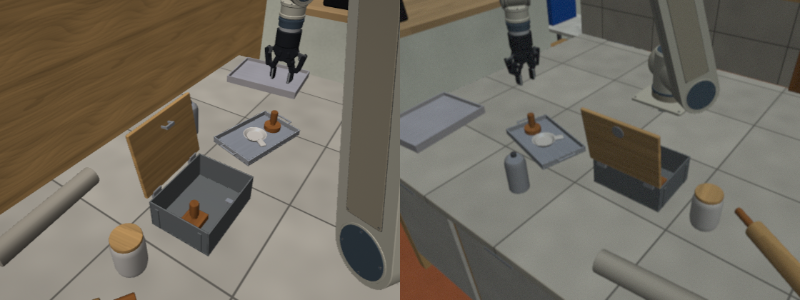

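View pics/wrist14.png

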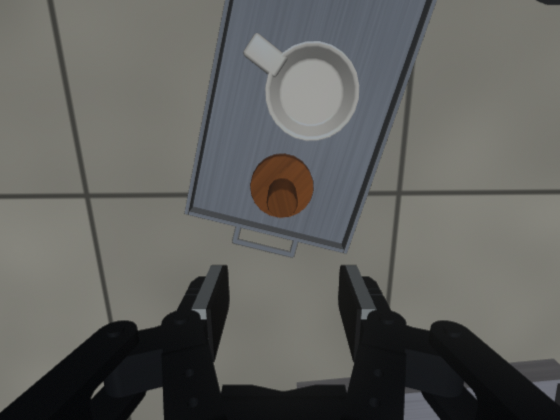

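The stamp stands upright at (282,186) in the wrist view, clear of dish and rims. The lid is open, the square stamp is in the box, and the shaker and jar have not moved. Handing in.

```bash
python3 -c "
from bench import r
print(r.close_job())"
```

```text
the job is handed in; nothing more can be done
None
```

The job is done and was handed in after about 26 s on the robot's clock, against the 72 s limit.

- **Lid:** I pressed the thumb pad about 7 mm down until the latch clicked. I then eased the lid up with the fingertip on it to about 1.5 rad over roughly 7 s. When I let go it tipped on to about 1.71 rad, near its far stop. It was in the same place in the last pictures.
- **Round stamp:** I took it from the right half of the box and set it head down on the tray floor at the end away from the box. That side of the spoon rest had more room, about 97 mm against 79 mm. I let go only once the wrist force showed it resting on the floor. The last pictures show it upright (top at 0.078 m, as expected), clear of the dish and the rims.
- **Everything else:** the square stamp is still in the box. The spoon rest, shaker and jar measured the same as at the start, and the hand was about 90 mm above the stamp, touching nothing.

**Checks that disagreed:**
- The outline fits of the spoon rest were poor and put it up to about 15 mm apart. I relied on the wrist camera's overhead view, where sizes came out about 2% small.
- In the last pictures the networks gave a few wrong names, such as the tray as the shaker and the lid as the square stamp. The pictures showed these were wrong.
- In the final side view the shaker was partly hidden by the lid. That it had not moved rests on the scene camera.

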